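# Load a dip carrier and hold it level over the ultrasonic bath

### The arm

A 6-joint arm with a two-finger parallel gripper is mounted at the origin on a cart in front of the work surface, level with it; the furniture and walls round the work are solid. World frame = base frame: x ahead of the robot, y to its left, z up, the work surface at z = 0. Lengths are in m, angles in rad, forces in N, time in s.
With the tool pointing down it reaches from about 0.3 to 0.825 m from the base axis. Payload 5.4 kg.
Tool frame: the origin (TCP) lies between the finger pads; the fingertips stand 17 mm ahead of it and the grasp point (between the pads) lies 2 mm behind it (tip_reach is the distance from the TCP to the fingertips, in m); z points along the fingers, y is the line along which they close (so a half turn about z gives the same grasp; the last joint's range is limited). The gripper opens to 92 mm and grips with 3 to 60 N. Pads are 20 mm wide; open, the fingers measure 128 mm over their backs; the gripper's body (75 mm by 189 mm) begins 69 mm behind the grasp point.
Start: joints at [-1.487, 0.158, 1.597, -0, 1.386, -0.21], TCP at [0.166, -0.55, 0.232] pointing down, gripper open.
Joint ranges: [-2.91, 2.91], [-0.94, 2.29], [0.18, 2.7], [-1.29, 4.43], [0.17, 2.64], [-3, 3]. Speed limits (rad/s): [2.57, 2.57, 3.14, 3.14, 3.14, 3.14].

### API

Orientations are given as a 3x3 rotation matrix whose columns are the frame's x, y, z axes.
In Python, from bench import * gives the robot as it stands.
- The arm moves only by the shell command python3 -m jog 'ROWS' [OPENING]. ROWS is JSON, a list that holds one entry, the list of rows, each a list of 4 numbers: the shift along the world's x, y, z in units of 40 mm (1.0 is 40 mm), then the turn about the world's z in units of 5 degrees (1.0 is 5 degrees). In form: [[[dx, dy, dz, roll], ...]]. A call has 1 to 8 rows; each row shifts and turns the commanded pose from where the row before left it; what a row does not reach is not made up. A row lasts 1/10 s, in which the tool goes at most 50 mm and 8.59 degrees, less where a joint would pass 70% of its speed; a pose out of reach is approached as far as the arm can. A call is refused whole if a number of a shift passes 1 or a number of a turn 1, either way. A call with a gripper value outside its range is refused whole. OPENING is the closure, from -1 (fully open) to 1 (shut), so that 0 is half open, set as the call begins (- or left out, the last holds). The fingers move at their own pace and stop on an object; the grip force is fixed at half the most. Time passes only in rows, so rows that do not move let the fingers close. It gives the time, the measured TCP pose, the force, the opening and the grip force at its end, in the units of the state.
- observe(): the state, without advancing time (a new reading comes with each control period).
- camera(name): name is "scene" or "top" or "wrist"; returns the picture (384x512x3 uint8, red, green, blue); there is no depth.
- calibration(name): a dict with "fx", "fy", "cx", "cy" (pixels), "origin" and "rotation" of the camera in the world. Camera axes: x right, y down, z forward; pixel columns grow to the right and rows downward; lengths in m; the calibration is good to about 2 mm. A picture is of the moment at which its call begins: read the wrist's pose just before it. calibration takes no time and is no camera call; for the wrist camera it gives the pose at the moment of the call.
- sign_off(): hands the job in; it is judged then, once.
The state is a dict: "t": time; "joint_pos": joint angles; "dq": joint speeds; "joint_torque": joint torques, N m; "position": TCP position; "ee_rot": TCP orientation; "contact_force": force on the tool from outside, world axes, zero at the start; "wrist_torque": the same for the moment, N m; "width": opening from 0.0 (shut) to 1.0 (fully open); "grasp_force": force on a finger pad.
Only numpy, scipy, OpenCV 4.12 (cv2) and the standard library are available. Lean on these libraries where they do the work, as an engineer would, in place of code of your own. Each camera call takes 0.05 s, during which the arm holds its last target. There are 200 camera calls.

### The job

Pack the blue-capped jar and the amber dropper bottle upright side by side in the open white box of the dip carrier, with the carrier standing on the bench. Then take the loaded carrier by the orange sleeve on its rail, which is its balance point, lift it level and hold it still, level and lined up over the middle of the ultrasonic bath, a few centimetres clear of the rim, so that it could go straight down into the tank. Finish while holding it there: do not lower it in or let go, never touch the bath with it, and leave the other things on the bench alone.

Things in the scene. Friction and masses are not known exactly. Their poses are not given: they have to be found in the camera images.
- carrier: Dip carrier, loose, 0.44 kg empty, 170 mm long (x) by 104 mm wide (y); origin at the centre of its underside, z up. At +x: an open white box; at -x, centred on x = -67 mm: a bare steel counterweight, 36 x 60 mm, 26 mm high. Between: a level aluminium rail along x, 10 mm wide, 14 mm high, from x = -50 to +9 mm, on two thin posts; its middle 66 mm above the underside.
- balance (a point): Centre of the orange sleeve on the carrier's rail, 22 mm long (x), 12 mm wide (y), 16 mm high: the balance point of the loaded carrier (to within 5 mm), at x = -12.5 mm, y = 0, 66 mm above the carrier's underside; axes as the carrier's. Empty, the carrier is heavier on the counterweight side.
- box_floor (a point): Middle of the inner floor of the carrier's white box, at x = +52 mm, y = 0, 3 mm above the carrier's underside; axes as the carrier's. Inside 60 mm (x) by 98 mm (y), walls 3 mm thick, tops 28 mm above the underside. Jar and bottle stand in one row along y, in either order, with 10 mm to spare in all.
- jar: White screw-cap jar with a blue cap, round, 54 mm across (the cap 48 mm), 74 mm tall, the cap above 60 mm, about 0.12 kg; origin at the centre of its underside, z up.
- dropper: Amber dropper bottle with a brown-red rubber teat, round, 34 mm across up to 60 mm high, the neck and teat 20 mm across and less above that, 103 mm tall in all, about 0.05 kg; origin at the centre of its underside, z up.
- bath: Ultrasonic bath, fixed: an open rectangular steel tank in a grey housing with a black control panel on its -x end, 232 mm (x) by 163 mm (y) outside, 85 mm high; the mouth inside is 196 mm (x) by 126 mm (y). Origin at the centre of its underside, z up.
- bath_mouth (a point): Centre of the bath's mouth, level with the rim, 85 mm above the bench; axes as the bath's. The carrier belongs over it with its long axis (x) along the bath's long axis, either way round.
- conical: Bystander: conical flask, 64 mm across, 104 mm tall, at the back; origin at the centre of its underside.
- crucible: Bystander: small white crucible, 39 mm across, 34 mm tall, in front of the bath; origin at the centre of its underside.
- cork: Bystander: cork, 25 mm across, 24 mm tall, at the front left; origin at the centre of its underside.
Not all that is in view belongs to the job. Of the things that look like the jar, the larger one is meant.

How it is judged:
On the way, in this order (a step that is already met when the one before it is completed fails the run):
1. jar and dropper bottle stand upright in the carrier's box, released, while the carrier stands on the bench (x of jar in the frame of box_floor between -0.015 and 0.015 m and y of jar in the frame of box_floor between -0.049 and 0.049 m and z of jar in the frame of box_floor between -0.004 and 0.006 m and angle between each of jar, dropper's own z axis and vertical below 0.15 rad and x of dropper in the frame of box_floor between -0.02 and 0.02 m and y of dropper in the frame of box_floor between -0.049 and 0.049 m and z of dropper in the frame of box_floor between -0.004 and 0.006 m and height (world z) of carrier below 0.006 m and contact force between the fingers and jar below 0.3 N and contact force between the fingers and dropper below 0.3 N), for 0.2 s.
2. the loaded carrier is lifted off the bench, level, gripped at its balance point (x of jar in the frame of box_floor between -0.015 and 0.015 m and y of jar in the frame of box_floor between -0.049 and 0.049 m and z of jar in the frame of box_floor between -0.004 and 0.006 m and angle between each of jar, dropper's own z axis and vertical below 0.15 rad and x of dropper in the frame of box_floor between -0.02 and 0.02 m and y of dropper in the frame of box_floor between -0.049 and 0.049 m and z of dropper in the frame of box_floor between -0.004 and 0.006 m and x of the grasp point in the frame of balance between -0.015 and 0.015 m and angle between carrier's own z axis and vertical below 0.09 rad and contact force between the fingers and carrier above 1 N and height (world z) of carrier above 0.03 m), for 0.2 s.
At the end, for the whole second after the job is handed in: Carrier held still by its rail within 15 mm of the balance point, tilt < 0.09 rad, underside 12-100 mm above the bath's rim, middle within 20 mm of the mouth's middle, long axis within 0.14 rad of the bath's, not touching it; jar and bottle upright in its box (x of jar in the frame of box_floor between -0.015 and 0.015 m and y of jar in the frame of box_floor between -0.049 and 0.049 m and z of jar in the frame of box_floor between -0.004 and 0.006 m and angle between each of jar, dropper's own z axis and vertical below 0.15 rad and x of dropper in the frame of box_floor between -0.02 and 0.02 m and y of dropper in the frame of box_floor between -0.049 and 0.049 m and z of dropper in the frame of box_floor between -0.004 and 0.006 m and x of the grasp point in the frame of balance between -0.015 and 0.015 m and angle between carrier's own z axis and vertical below 0.09 rad and contact force between the fingers and carrier above 1 N and z of carrier in the frame of bath_mouth between 0.012 and 0.1 m and horizontal distance between carrier and bath_mouth below 0.02 m and angle between the x axis of carrier and the x axis of bath, either way round below 0.14 rad and contact force between carrier and bath below 0.2 N and linear speed of carrier below 0.02 m/s and angular speed of carrier below 0.15 rad/s); the arm keeps its last pose, push and grip.
It fails at once if the carrier tipped by more than 0.2 rad (angle between carrier's own z axis and vertical above 0.2 rad).
It fails at once if the jar or the bottle tipped over (angle between any of jar, dropper's own z axis and vertical above 0.5 rad).
It fails at once if the carrier touched the bath (contact force between carrier and bath above 1 N).
It fails at once if a bystander was moved by more than 30 mm (distance of any of conical, crucible, cork from where it was at the start of the episode above 0.03 m).
It also fails if it takes over 72 s, if anything falls off the work surface, if the arm or the gripper's body presses on something with over 40 N, if the wrist force passes 120 N, or if a joint passes its speed limit or range.

## Working session

There is one attempt and no reset: what is moved stays moved. The work goes in short steps, Python scripts to look and compute and a shell command to move; the robot and the scene stay as the last step left them, time stands still between calls to the robot, and variables do not carry over. Pictures are saved under pics/ and viewed, at most 14 in all, crops included, and the job is handed in when it is done.

```bash
mkdir -p pics && ls && python3 - <<'E'
from bench import *
import cv2,numpy as np
np.set_printoptions(precision=4,suppress=True)
ims=[]
for n in("scene","top"):
    im=camera(n)[:,:,::-1]; cv2.imwrite(f"pics/{n}0.png",im)
    c=calibration(n); print(n,c)
s=observe();print(s["t"],s["position"],s["ee_rot"],s["width"])
E
```

```text
pics
scene {'fx': 382.2031762006116, 'fy': 382.2031762006116, 'cx': 257.0835887439847, 'cy': 179.42188941763038, 'origin': array([0.1094, 0.6571, 0.4852]), 'rotation': array([[-0.8049, -0.3024,  0.5106],
       [-0.5932,  0.3842, -0.7075],
       [ 0.0178, -0.8723, -0.4886]])}
top {'fx': 415.9781827774905, 'fy': 415.9781827774905, 'cx': 258.69659414386643, 'cy': 194.87496061780095, 'origin': array([0.4317, 0.074 , 1.2414]), 'rotation': array([[ 0.0248, -0.9961,  0.0848],
       [-0.9991, -0.0276, -0.0316],
       [ 0.0338, -0.0839, -0.9959]])}
0.1 [ 0.1665 -0.5498  0.2307] [[ 0.9571  0.2896 -0.0001]
 [ 0.2896 -0.9571  0.0016]
 [ 0.0004 -0.0016 -1.    ]] 1.0001952833971621
```

View pics/top0.png

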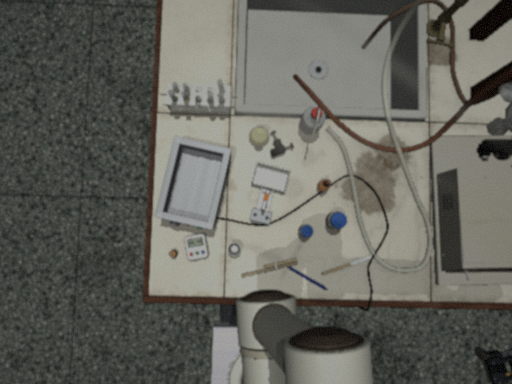

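View pics/scene0.png

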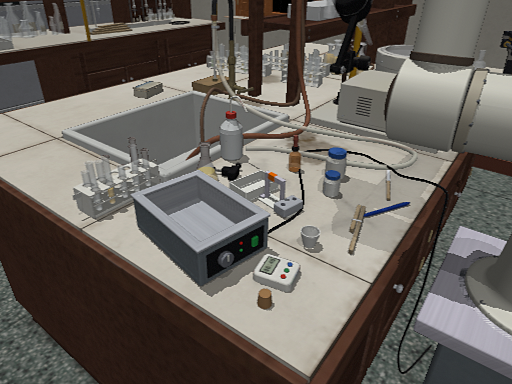

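The top view shows the bath at about (193,183) and the carrier box at (271,178) with its counterweight at (261,215). The large jar is at (337,220), the small decoy at (306,232), the dropper at (323,186), the conical at (259,135) and the crucible at (234,249). The scene view agrees.

```bash
cat > h.py <<'E'
from bench import *
import cv2,numpy as np
np.set_printoptions(precision=4,suppress=True)
def ray(c,uv,z):
    d=c["rotation"]@np.array([(uv[0]-c["cx"])/c["fx"],(uv[1]-c["cy"])/c["fy"],1.])
    return c["origin"]+d*(z-c["origin"][2])/d[2]
def proj(c,p):
    q=c["rotation"].T@(np.array(p)-c["origin"]); return np.array([c["cx"]+c["fx"]*q[0]/q[2],c["cy"]+c["fy"]*q[1]/q[2]])
def blobs(im,lo,hi,amin=6):   # im BGR
    m=cv2.inRange(cv2.cvtColor(im,cv2.COLOR_BGR2HSV),np.array(lo),np.array(hi))
    n,l,st,ce=cv2.connectedComponentsWithStats(m)
    return [(ce[i],st[i]) for i in range(1,n) if st[i][4]>=amin]
E
python3 - <<'E'
from h import *
for n in("top","scene"):
    im=cv2.imread(f"pics/{n}0.png"); c=calibration(n)
    for nm,lo,hi,z in(("blue",(100,120,50),(125,255,255),.074),("orange",(3,130,90),(20,255,255),.074)):
        for ce,st in blobs(im,lo,hi): print(n,nm,ce,st,ray(c,ce,z))
im=cv2.imread("pics/top0.png")[120:270,150:370]
cv2.imwrite("pics/topc.png",cv2.resize(im,None,fx=3.6,fy=3.6,interpolation=cv2.INTER_CUBIC))
E
```

```text
top blue [337.9657 219.9257] [331 213  15  15 175] [ 0.4664 -0.1885  0.074 ]
top blue [306.4318 230.8182] [302 226  10  11  88] [ 0.4336 -0.0996  0.074 ]
top blue [312.8    281.1333] [306 277  14   9  15] [ 0.2946 -0.1195  0.074 ]
top orange [322.0357 186.6071] [319 183   8   7  28] [ 0.5596 -0.1422  0.074 ]
top orange [265.9333 196.4   ] [265 194   3   6  15] [0.5274 0.0165 0.074 ]
scene blue [337.0592 152.8343] [328 148  19  11 169] [ 0.4614 -0.1748  0.074 ]
scene blue [332.4474 174.6842] [325 170  15  10 114] [ 0.4177 -0.0617  0.074 ]
scene blue [386.7019 208.6708] [364 202  46  15 161] [ 0.2699 -0.0009  0.074 ]
scene blue [289.5 264. ] [288 263   4   3  12] [0.3363 0.2504 0.074 ]
scene orange [265.    5.5] [265   3   1   6   6] [ 2.9526 -3.3703  0.074 ]
scene orange [277.7391  12.6087] [271  12  16   2  23] [ 2.4123 -2.8303  0.074 ]
scene orange [305.7969 101.25  ] [303  86   7  33  64] [ 0.7367 -0.4933  0.074 ]
scene orange [305.9333 121.4667] [303 117   6   9  15] [ 0.6361 -0.3201  0.074 ]
scene orange [271.9533 133.7664] [243 130  58   7 107] [ 0.6616 -0.1748  0.074 ]
scene orange [210.0769 139.0769] [206 137   9   5  13] [ 0.7709 -0.039   0.074 ]
scene orange [195.5556 149.6667] [192 147   7   7   9] [0.7536 0.034  0.074 ]
scene orange [294.4045 157.2135] [290 152  10  13  89] [ 0.5331 -0.0854  0.074 ]
scene orange [293.766  168.5957] [289 165  11   7  47] [ 0.5025 -0.0325  0.074 ]
scene orange [271.3636 175.8727] [268 172   9  10  55] [0.5235 0.0289 0.074 ]
scene orange [264.92 291.36] [259 289  12   7  25] [0.3336 0.3215 0.074 ]
```

View pics/topc.png

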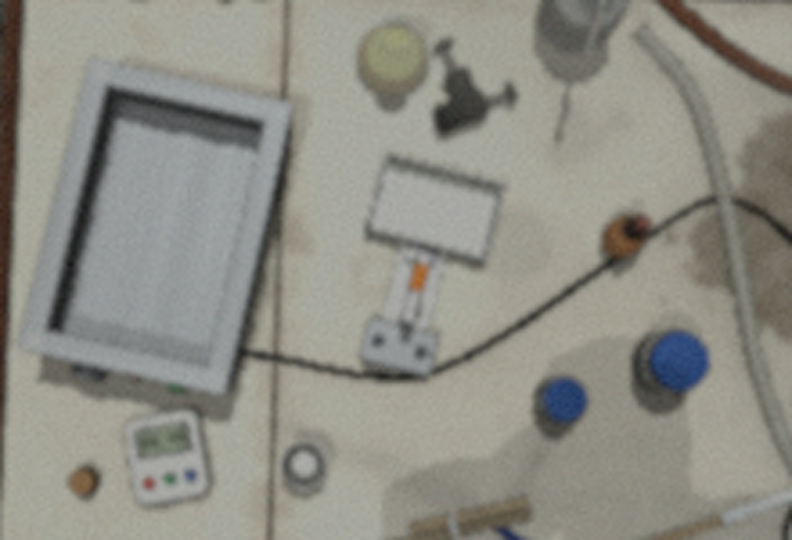

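The crop (3.6x, offset 150,120) shows the bath's mouth corners near (108,93), (265,125), (210,360) and (50,332). The box corners are at (390,158), (503,185), (485,265) and (367,238), the sleeve is at (419,277) and the teat is near (638,227).

```bash
python3 - <<'E'
from h import *
c=calibration("top"); f=lambda p:((p[0]+.5)/3.6+149.5,(p[1]+.5)/3.6+119.5)
def quad(n,P,z):
    Q=np.array([ray(c,f(p),z) for p in P]); print(n,"ctr",Q.mean(0)[:2],"sides",np.linalg.norm(np.roll(Q,-1,0)-Q,axis=1))
    for i,j in((3,0),(2,1)):
        d=Q[j]-Q[i];print("  yaw",np.degrees(np.arctan2(d[1],d[0])))
    return Q
quad("bath outer",[(92,60),(290,105),(225,392),(22,345)],.085)
quad("mouth",[(108,93),(265,125),(210,360),(50,332)],.085)
quad("box",[(390,158),(503,185),(485,265),(367,238)],.028)
quad("cw",[(370,318),(437,333),(430,378),(362,362)],.026)
for n,p,z in(("sleeve",(419,277),.074),("teat",(640,226),.10),("shoulder",(624,238),.06),("jar",(678.5,361),.074),("conical",(394,56),.1),("crucible",(304,465),.034)): print(n,ray(c,f(p),z))
E
```

```text
bath outer ctr [0.5613 0.22  ] sides [0.1581 0.2286 0.1594 0.2275]
  yaw -11.159427871649084
  yaw -10.827963414653926
mouth ctr [0.5595 0.2192] sides [0.1245 0.1875 0.1243 0.1906]
  yaw -11.082531015102935
  yaw -11.166324871045452
box ctr [0.5848 0.001 ] sides [0.0952 0.0676 0.0987 0.0685]
  yaw -14.444545328637075
  yaw -11.518250539936187
cw ctr [0.4728 0.0281] sides [0.0558 0.0369 0.0566 0.0363]
  yaw -8.801025328018744
  yaw -7.570635503266544
sleeve [0.5269 0.0162 0.074 ]
teat [ 0.5689 -0.1522  0.1   ]
shoulder [ 0.5637 -0.1474  0.06  ]
jar [ 0.4664 -0.1889  0.074 ]
conical [0.6959 0.0409 0.1   ]
crucible [0.3769 0.1027 0.034 ]
```

```bash
python3 -m jog '[[[0.75,0.9,0,1],[0.75,0.9,0,1],[0.75,0.9,0,1],[0.75,0.9,0,1],[0.75,0.9,0,1],[0.75,0.9,0,1],[0.75,0.9,0,1],[0.75,0.9,0,1]]]' -1 && python3 -m jog '[[[0.75,0.9,0,1],[0.5,0.5,0,1],[0,0,0,1],[0,0,0,1],[0,0,0,0],[0,0,0,0]]]' && python3 - <<'E'
from h import *
s=observe();print(s["t"],s["position"],np.degrees(np.arctan2(s["ee_rot"][1,1],s["ee_rot"][0,1])),s["joint_pos"])
c=calibration("wrist");im=camera("wrist")[:,:,::-1];cv2.imwrite("pics/w1.png",im);print(c)
for ce,st in blobs(im.copy(),(100,120,50),(125,255,255),100): print(ce,st,ray(c,ce,.074),ray(c,(st[0]+st[2]/2,st[1]+st[3]/2),.074))
E
```

```text
t: 0.9
position: [0.4072, -0.2605, 0.2313]
ee_rot: [[0.544, 0.839, -0.0], [0.839, -0.544, 0.0], [0.0, -0.0, -1.0]]
contact_force: [1.3, -1.1, 0.2]
width: 1.002
grasp_force: 0.0
t: 1.5
position: [0.4563, -0.2063, 0.2313]
ee_rot: [[0.23, 0.973, -0.001], [0.973, -0.23, 0.0], [0.0, -0.001, -1.0]]
contact_force: [0.1, -0.2, -0.2]
width: 0.999
grasp_force: 0.0
1.5 [ 0.4563 -0.2063  0.2313] -13.292077829685844 [-0.6664 -0.0356  1.8007 -0.      1.3771 -0.4344]
{'fx': 331.8681766499477, 'fy': 331.8681766499477, 'cx': 256.44621492859346, 'cy': 191.55138723602906, 'origin': array([ 0.4756, -0.1242,  0.3847]), 'rotation': array([[ 0.9733, -0.219 , -0.0691],
       [-0.2296, -0.9291, -0.2898],
       [-0.0008,  0.2979, -0.9546]])}
[ 99.188  114.2728] [ 90  57  20 117 766] [ 0.3301 -0.1134  0.074 ] [ 0.3304 -0.1146  0.074 ]
[209.1604  76.2016] [ 191   57   37   39 1116] [ 0.4369 -0.1048  0.074 ] [ 0.4372 -0.1051  0.074 ]
[263.9069 160.1538] [ 241  137   47   47 1730] [ 0.4672 -0.1896  0.074 ] [ 0.4677 -0.1901  0.074 ]
```

View pics/w1.png

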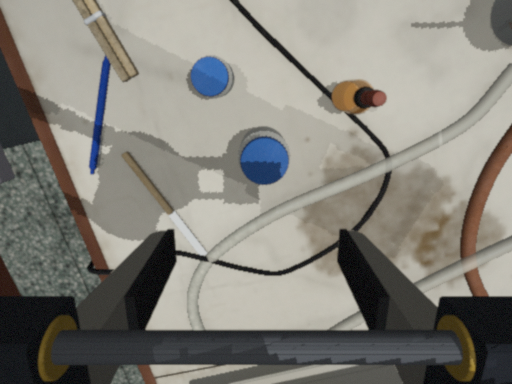

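Large jar cap at (264,160) maps to (0.467,-0.190), which agrees with the top view to within 2 mm. The decoy is at (209,76) and the dropper at (351..378,97). Descending on the jar.

```bash
python3 -m jog '[[[0.28,0.41,0,0],[0,0,-1,0],[0,0,-1,0],[0,0,-1,0],[0,0,-1,0],[0,0,-0.53,0],[0,0,0,0],[0,0,0,0]]]' -1 && python3 - <<'E'
from h import *
c=calibration("wrist")
s=observe();print(s["position"])
c={'fx': 331.868,'fy': 331.868,'cx': 256.446,'cy': 191.551,'origin':np.array([0.4756,-0.1242,0.3847]),'rotation':np.array([[0.9733,-0.219,-0.0691],[-0.2296,-0.9291,-0.2898],[-0.0008,0.2979,-0.9546]])}
im=cv2.imread("pics/w1.png")
for b in blobs(im[70:130,320:400].copy(),(8,130,90),(22,255,255),20):print(b)
print(ray(c,(379,98),.1),ray(c,(349,97),.055),ray(c,(378,98),.103))
E
python3 -m jog '[[[0,0,0,0],[0,0,0,0],[0,0,0,0],[0,0,0,0],[0,0,0,0],[0,0,0,0],[0,0,0,0],[0,0,0,0]]]' 1
```

```text
t: 2.35
position: [0.4679, -0.1903, 0.051]
ee_rot: [[0.229, 0.973, 0.0], [0.973, -0.229, -0.0], [-0.0, 0.0, -1.0]]
contact_force: [-0.4, -0.6, 0.6]
width: 0.995
grasp_force: 0.0
[ 0.4679 -0.1903  0.051 ]
(array([24.618 , 25.6144]), array([ 12,  12,  27,  28, 555], dtype=int32))
(array([38.2647, 40.2059]), array([33, 38, 12,  5, 34], dtype=int32))
[ 0.5721 -0.1551  0.1   ] [ 0.5596 -0.1525  0.055 ] [ 0.5703 -0.1546  0.103 ]
t: 3.15
position: [0.4678, -0.19, 0.0507]
ee_rot: [[0.228, 0.974, -0.0], [0.974, -0.228, -0.0], [-0.0, -0.0, -1.0]]
contact_force: [-2.0, -0.0, 3.4]
width: 0.57
grasp_force: 30.0
```

```bash
python3 -m jog '[[[0,0,0.5,0],[0,0,1,0],[0,0,1,0],[0,0,1,0],[0,0,0.5,0],[0.5,0.7,0,0],[0.9,0.8,0,0],[0.6,0.8,0,0]]]' && python3 -m jog '[[[0.3,0.4,0,0],[0,0,0,0],[0,0,0,0],[0,0,0,0]]]' && python3 - <<'E'
from h import *
s=observe();print(s["position"],s["width"])
c=calibration("wrist");im=camera("wrist")[:,:,::-1];cv2.imwrite("pics/w2.png",im)
np.save("w2.npy",np.array([c],dtype=object),allow_pickle=True)
for ce,st in blobs(im.copy(),(3,130,90),(22,255,255),30): print(ce,st,ray(c,ce,.074))
E
```

```text
t: 3.95
position: [0.5489, -0.0969, 0.2101]
ee_rot: [[0.229, 0.973, 0.001], [0.973, -0.229, 0.0], [0.0, 0.001, -1.0]]
contact_force: [0.1, -0.0, -1.0]
width: 0.573
grasp_force: 30.0
t: 4.35
position: [0.559, -0.0828, 0.21]
ee_rot: [[0.229, 0.973, -0.001], [0.973, -0.229, -0.0], [-0.0, -0.001, -1.0]]
contact_force: [1.2, -1.1, -2.2]
width: 0.568
grasp_force: 30.0
[ 0.559  -0.0828  0.21  ] 0.5676386117420931
[192.1239  82.0338] [180  75  26  15 355] [0.5272 0.0161 0.074 ]
[466.0427 221.735 ] [452 208  26  30 117] [ 0.7423 -0.1625  0.074 ]
[450.5217 246.0725] [444 239  14  15  69] [ 0.7266 -0.1848  0.074 ]
[435.4103 259.9487] [431 250  12  19  39] [ 0.7114 -0.1966  0.074 ]
[ 13.3471 284.3306] [  3 269  23  32 121] [ 0.2979 -0.1279  0.074 ]
[ 24.6415 307.3774] [ 18 300  13  16  53] [ 0.2972 -0.1556  0.074 ]
[128.4842 354.733 ] [125 327   9  54 221] [ 0.3806 -0.2369  0.074 ]
[384.293  354.8698] [379 326  10  55 215] [ 0.6495 -0.2999  0.074 ]
```

View pics/w2.png

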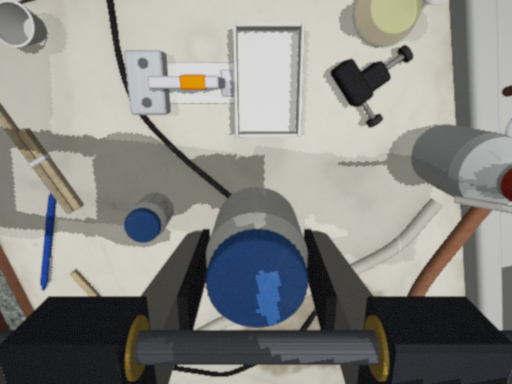

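The wrist view shows the box with rim corners at about (233,25), (304,25), (301,136) and (235,136), the sleeve at (192,82) and the counterweight at (147,82). The held jar's cap is at (257,275).

```bash
cat > box.py <<'E'
from h import *
def edge(g,p,q,n,half=6):
    """sample along p->q; find extreme-gradient offsets along normal n; print profile mean"""
    p,q,n=map(np.float32,(p,q,n)); T=np.linspace(.2,.8,30); o=np.arange(-half,half+.1,.5)
    P=(p+(q-p)*T[:,None])[:,None]+o[:,None]*n
    v=cv2.remap(g,P[...,0].astype(np.float32),P[...,1].astype(np.float32),cv2.INTER_LINEAR).astype(float).mean(0)
    return o,v
E
python3 - <<'E'
from box import *
im=cv2.imread("pics/w2.png");g=cv2.cvtColor(im,cv2.COLOR_BGR2GRAY)
c=np.load("w2.npy",allow_pickle=True)[0]
for nm,p,q,n in(("L",(234,25),(235,136),(1,0)),("R",(303,25),(301,136),(1,0)),("T",(234,25),(303,25),(0,1)),("B",(235,136),(301,136),(0,1))):
    o,v=edge(g,p,q,n); print(nm,v[::2].astype(int))
m=cv2.inRange(cv2.cvtColor(im,cv2.COLOR_BGR2HSV),(100,120,30),(125,255,255))
cn=max(cv2.findContours(m,0,1)[0],key=cv2.contourArea);print("cap",cv2.minEnclosingCircle(cn))
(u,v),r=cv2.minEnclosingCircle(cn);print(ray(c,(u,v),.234),"r mm",np.linalg.norm(ray(c,(u+r,v),.234)-ray(c,(u,v),.234)))
E
```

```text
L [185 169 155 148 149 166 194 200 178 170 196 212 215]
R [158 130 114 143 187 206 200 192 192 194 198 204 208]
T [206 206 206 207 208 208 191 142  95  85  90 112 150]
B [208 167 126 144 192 209 205 200 199 200 199 200 200]
cap ((256.0336608886719, 277.0), 52.12015914916992)
[ 0.5597 -0.0786  0.234 ] r mm 0.023152841886598465
```

```bash
python3 - <<'E'
from h import *
c=np.load("w2.npy",allow_pickle=True)[0]
W=lambda u,v,z=.028:ray(c,(u,v),z)[:2]
L=W(234.8,79.4);R=W(300.9,79.4);T=W(267.8,23.9);B=W(267.8,134.9)
ctr=(L+R+T+B)/4;C=(L+R)/2;print("box ctr",ctr,C,(T+B)/2,"dims",np.linalg.norm(R-L),np.linalg.norm(T-B))
for d in(R-L,):print("yaw LR",np.degrees(np.arctan2(d[1],d[0])))
d=B-T;print("yaw TB",np.degrees(np.arctan2(d[1],d[0]))+90)
sl=ray(c,(192.1,82),.074)[:2];d=ctr-sl;print("sleeve",sl,"d",np.linalg.norm(d),"yaw",np.degrees(np.arctan2(d[1],d[0])))
jar=ray(c,(256,277),.234);print("jar-TCP",jar-observe()["position"])
E
```

```text
box ctr [0.5901 0.0033] [0.5903 0.0045] [0.5898 0.0021] dims 0.06329986604045826 0.10096364876253214
yaw LR -13.207250895463446
yaw TB -12.62097604575078
sleeve [0.5272 0.0161] d 0.06418926663010949 yaw -11.512246816617047
jar-TCP [0.0006 0.0043 0.0238]
```

```bash
python3 - <<'E'
from h import *
c=np.load("w2.npy",allow_pickle=True)[0]
im=cv2.imread("pics/w2.png")
m=cv2.inRange(cv2.cvtColor(im,cv2.COLOR_BGR2HSV),(100,120,30),(125,255,255))
cn=max(cv2.findContours(m,0,1)[0],key=cv2.contourArea);print(cv2.boundingRect(cn))
p=np.array([.559,-.0828,.210]);t=np.linspace(0,2*np.pi,73)
for dy in(0,.004):
  for z in(.2333,.2193):
    P=np.array([proj(c,(p[0]+.024*np.cos(a),p[1]+dy+.024*np.sin(a),z)) for a in t]);print(dy,z,P.min(0),P.max(0))
E
```

```text
(204, 230, 105, 97)
0 0.2333 [203.3681 235.6042] [310.1256 328.6547]
0 0.2193 [207.7612 222.9084] [305.736  309.7106]
0.004 0.2333 [200.9027 227.2213] [308.4953 321.7399]
0.004 0.2193 [205.5316 215.1555] [304.2093 303.213 ]
```

```bash
python3 -m jog '[[[0.3,0.9,0,0.16],[0.3,0.9,0,0],[0.275,0.77,0,0],[0,0,-1,0],[0,0,-1,0],[0,0,-0.6,0],[0,0,0,0],[0,0,0,0]]]' && python3 - <<'E'
from h import *
s=observe();print(s["position"],np.degrees(np.arctan2(s["ee_rot"][1,1],s["ee_rot"][0,1])))
c=calibration("wrist");im=camera("wrist")[:,:,::-1];cv2.imwrite("pics/w3.png",im);np.save("w3.npy",np.array([c],dtype=object),allow_pickle=True)
E
```

```text
t: 5.2
position: [0.5948, 0.02, 0.1071]
ee_rot: [[0.215, 0.977, 0.0], [0.977, -0.215, -0.0], [-0.0, 0.0, -1.0]]
contact_force: [0.1, -0.4, -0.3]
width: 0.569
grasp_force: 30.0
[0.5948 0.02   0.1071] -12.433037880398599
```

View pics/w3.png

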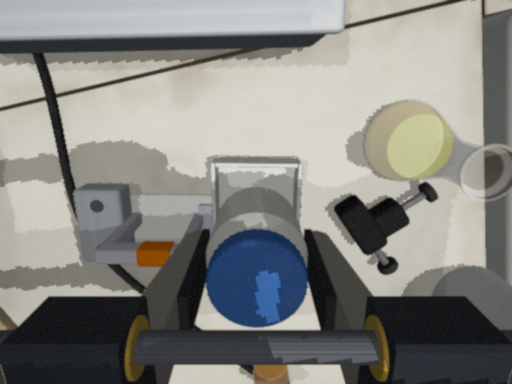

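```bash
python3 - <<'E'
from h import *
from box import edge
c=np.load("w3.npy",allow_pickle=True)[0];g=cv2.imread("pics/w3.png",0)
ux=np.array([.976,-.216]);uy=np.array([.216,.976]);C=np.array([.5898,.0021])
for x,y in((-.033,.052),(.033,.052),(-.03,.049),(.03,.049)): print((x,y),proj(c,[*(C+x*ux+y*uy),.028]))
for nm,p,q,n in(("T",(215,160),(297,160),(0,1)),("L",(212,165),(212,195),(1,0)),("R",(300,165),(300,195),(1,0))):
    o,v=edge(g,p,q,n,8);print(nm,v[::2].astype(int))
E
```

```text
(-0.033, 0.052) [209.1116 162.6184]
(0.033, 0.052) [301.4471 162.7211]
(-0.03, 0.049) [213.4663 166.7231]
(0.03, 0.049) [297.0924 166.8156]
T [212 212 209 194 160 129 115 112 113 114 125 166 206 214 206 201 213]
L [166 162 154 149 149 150 153 168 187 188 168 125  99  97 111 136 144]
R [148 138 113  96  97 118 158 179 179 178 186 194 196 197 200 202 204]
```

The far rim sits at rows 163–167 and its inner edges are at columns 214 and 297, matching the prediction to within 0.5 mm. Lowering the jar.

```bash
python3 -m jog '[[[0,0,-0.5,0],[0,0,-0.5,0],[0,0,-0.3,0],[0,0,0,0],[0,0,0,0]]]' && python3 -m jog '[[[0,0,-0.03,0],[0,0,0,0],[0,0,0,0]]]'
```

```text
t: 5.75
position: [0.5957, 0.0206, 0.0559]
ee_rot: [[0.214, 0.977, 0.002], [0.977, -0.214, -0.0], [0.0, 0.002, -1.0]]
contact_force: [-0.2, -0.1, -1.5]
width: 0.571
grasp_force: 30.0
t: 6.05
position: [0.595, 0.0208, 0.0537]
ee_rot: [[0.214, 0.977, 0.001], [0.977, -0.214, -0.0], [0.0, 0.001, -1.0]]
contact_force: [-0.3, -0.1, 0.8]
width: 0.571
grasp_force: 30.0
```

```bash
python3 -m jog '[[[0,0,0,0],[0,0,0,0],[0,0,0,0],[0,0,0,0],[0,0,0.5,0],[0,0,1,0],[0,0,1,0],[0,0,1,0]]]' -0.4 && python3 -m jog '[[[0,-0.5,0.4,0],[-0.2,-1,0,0],[-0.2,-1,0,0],[-0.2,-1,0,0],[-0.15,-0.9,0,0],[0,0,0,0],[0,0,0,0],[0,0,0,0]]]' -1 && python3 - <<'E'
from h import *
s=observe();print(s["position"])
c=calibration("wrist");im=camera("wrist")[:,:,::-1];cv2.imwrite("pics/w4.png",im);np.save("w4.npy",np.array([c],dtype=object),allow_pickle=True)
E
```

```text
t: 6.85
position: [0.5944, 0.0209, 0.1946]
ee_rot: [[0.214, 0.977, -0.0], [0.977, -0.214, 0.0], [0.0, -0.0, -1.0]]
contact_force: [1.3, 0.4, 0.1]
width: 0.699
grasp_force: 0.0
t: 7.65
position: [0.5648, -0.1542, 0.2091]
ee_rot: [[0.213, 0.977, -0.0], [0.977, -0.213, 0.001], [0.0, -0.0, -1.0]]
contact_force: [0.6, -0.6, 0.3]
width: 1.004
grasp_force: 0.0
[ 0.5648 -0.1542  0.2091]
```

View pics/w4.png

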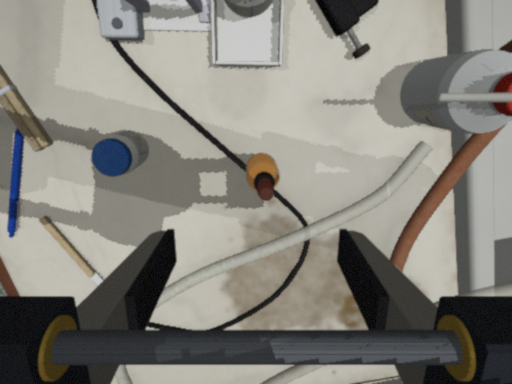

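The jar stands in the box. The dropper's shoulder is at about (263,170) and its teat tip at (266,189).

```bash
python3 - <<'E'
from h import *
c=np.load("w4.npy",allow_pickle=True)[0];im=cv2.imread("pics/w4.png");s=observe()["position"]
for b in blobs(im[140:210,235:300].copy(),(8,120,60),(25,255,255),20)+blobs(im[140:210,235:300].copy(),(0,90,30),(7,255,200),20): print(b[0]+[235,140],b[1]+np.array([235,140,0,0,0]))
for uv,z in(((266,189),.1),((263,170),.055)): print(ray(c,uv,z)-s)
for x in(-.002,0,.002,.004):
  for y in (0,.004):
    p=s+[x,y,0]; print(x,y,"teat",proj(c,[p[0],p[1],.1]),"L",proj(c,[p[0]-.017*.976,p[1]+.017*.216,.06]),"R",proj(c,[p[0]+.017*.976,p[1]-.017*.216,.06]))
E
```

```text
[260.7521 168.0131] [247 154  32  36 609]
[264.9542 188.3702] [257 178  17  22 262]
[ 0.0084  0.0027 -0.1091]
[ 0.0079  0.0081 -0.1541]
-0.002 0 teat [254.3518 194.5423] L [236.664 181.539] R [272.5819 181.6514]
-0.002 0.004 teat [253.3135 190.047 ] L [235.6866 177.5439] R [271.7381 177.657 ]
0 0 teat [256.703  194.0544] L [238.722  181.1052] R [274.6544 181.2177]
0 0.004 teat [255.6741 189.5549] L [237.7518 177.1068] R [273.8179 177.22  ]
0.002 0 teat [259.0563 193.566 ] L [240.7816 180.671 ] R [276.7285 180.7835]
0.002 0.004 teat [258.0369 189.0624] L [239.8188 176.6693] R [275.8994 176.7826]
0.004 0 teat [261.4118 193.0772] L [242.843  180.2364] R [278.8043 180.3491]
0.004 0.004 teat [260.4019 188.5694] L [241.8874 176.2315] R [277.9826 176.3449]
```

```bash
python3 -m jog '[[[0.19,0.1,0,0],[0,0,-1,0],[0,0,-1,0],[0,0,-1,0],[0,0,-1,0],[0,0,-0.03,0],[0,0,0,0],[0,0,0,0]]]' && python3 -m jog '[[[0,0,0,0],[0,0,0,0],[0,0,0,0],[0,0,0,0],[0,0,0,0],[0,0,0,0],[0,0,0,0],[0,0,0,0]]]' 1
```

```text
t: 8.5
position: [0.5745, -0.1516, 0.0508]
ee_rot: [[0.214, 0.977, 0.004], [0.977, -0.214, -0.002], [-0.001, 0.005, -1.0]]
contact_force: [0.2, 0.8, 0.9]
width: 0.998
grasp_force: 0.0
t: 9.3
position: [0.5722, -0.1511, 0.0479]
ee_rot: [[0.214, 0.977, -0.0], [0.977, -0.214, 0.0], [0.0, -0.0, -1.0]]
contact_force: [0.7, 0.0, -0.1]
width: 0.346
grasp_force: 30.0
```

```bash
python3 -m jog '[[[0,0,0.3,0],[0,0,0.7,0],[0,0,1,0],[0,0,1,0],[0,0,1,0],[0,0.5,0,0],[0,0.9,0,0],[0,0.3,0,0]]]' && python3 -m jog '[[[0,0,0,0],[0,0,0,0],[0,0,0,0]]]' && python3 - <<'E'
from h import *
s=observe();print(s["position"])
c=calibration("wrist");im=camera("wrist")[:,:,::-1];cv2.imwrite("pics/w5.png",im);np.save("w5.npy",np.array([c],dtype=object),allow_pickle=True)
E
```

```text
t: 10.1
position: [0.5723, -0.0809, 0.2092]
ee_rot: [[0.212, 0.977, 0.001], [0.977, -0.212, 0.001], [0.001, 0.001, -1.0]]
contact_force: [0.3, 0.4, 0.0]
width: 0.348
grasp_force: 30.0
t: 10.4
position: [0.5723, -0.0842, 0.208]
ee_rot: [[0.215, 0.977, -0.0], [0.977, -0.215, -0.0], [-0.0, -0.0, -1.0]]
contact_force: [0.6, -0.7, -1.2]
width: 0.35
grasp_force: 30.0
[ 0.5723 -0.0842  0.208 ]
```

View pics/w5.png

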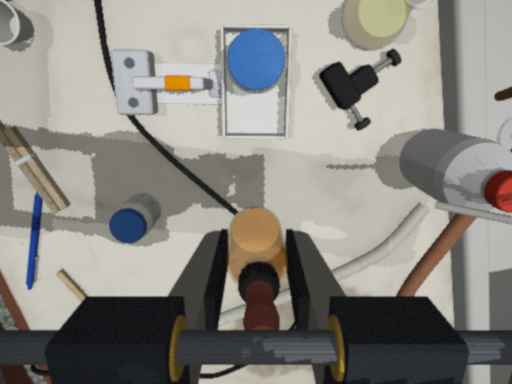

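The jar stands upright in the box with its cap at (257,60). The box rim corners are about (222,26), (290,26), (288,136) and (223,136), and the bottle hangs from row 207 at columns 229–288.

```bash
python3 - <<'E'
from box import *
c=np.load("w5.npy",allow_pickle=True)[0];im=cv2.imread("pics/w5.png");g=cv2.cvtColor(im,cv2.COLOR_BGR2GRAY)
s=np.array([.5723,-.0842,.208]);uy=np.array([.216,.976,0]);ux=np.array([.976,-.216,0]);C=np.array([.5898,.0021,.028])
m=cv2.inRange(cv2.cvtColor(im,cv2.COLOR_BGR2HSV),(100,120,30),(125,255,255))[:120,200:310]
cn=max(cv2.findContours(m,0,1)[0],key=cv2.contourArea);x,y,w,h=cv2.boundingRect(cn);print("cap bbox",x+200,y,w,h)
J=ray(c,(x+200+w/2-.5,y+h/2-.5),.077);print("jar in box",(J-C)@ux,(J-C)@uy)
mm=cv2.inRange(cv2.cvtColor(im,cv2.COLOR_BGR2HSV),(8,120,60),(25,255,255))[195:300,215:300]
cn=max(cv2.findContours(mm,0,1)[0],key=cv2.contourArea);x,y,w,h=cv2.boundingRect(cn);print("bottle bbox",x+215,y+195,w,h)
for dy in(-.004,0,.004): print(dy,"bottom top-row",proj(c,s+(.017+dy)*uy+[0,0,-.048]),"shoulder ctr",proj(c,s+dy*uy+[0,0,.012]))
for sx,sy in((-.0315,.0),(.0315,0),(0,-.0505),(0,.0505)): print("wall mid",proj(c,C+sx*ux+sy*uy))
for nm,p,q,n in(("B",(223,136),(288,136),(0,1)),("L",(222,90),(223,130),(1,0)),("R",(289,90),(288,130),(1,0))):
    o,v=edge(g,p,q,n);print(nm,v[::2].astype(int))
E
```

```text
cap bbox 228 29 57 61
jar in box 0.0008460376799276641 0.018224492699024073
bottle bbox 232 208 55 71
-0.004 bottom top-row [256.7774 204.0266] shoulder ctr [256.8038 278.2932]
0 bottom top-row [256.7875 198.1311] shoulder ctr [256.8173 271.0296]
0.004 bottom top-row [256.7976 192.1689] shoulder ctr [256.831 263.657]
wall mid [222.2174  83.6796]
wall mid [288.1358  83.7704]
wall mid [255.1684 136.7589]
wall mid [255.1865  25.3972]
B [214 212 200 152 116 144 194 206 197 195 196 196 196]
L [191 171 155 150 156 178 201 198 164 147 176 204 211]
R [165 151 129 145 186 204 195 188 189 190 191 196 202]
```

```bash
python3 - <<'E'
from h import *
uy=np.array([.216,.976,0])
c=np.load("w4.npy",allow_pickle=True)[0];s=np.array([.5722,-.1542,0])
for dy in(-.004,0,.004): print("w4",dy,"bottom top",proj(c,s+(.017+dy)*uy),"shoulder far top",proj(c,s+(dy+.017)*uy+[0,0,.055]),"tip",proj(c,s+dy*uy+[0,0,.103]),"neck60",proj(c,s+dy*uy+[0,0,.06]))
c=np.load("w5.npy",allow_pickle=True)[0];s=np.array([.5723,-.0842,.208])
for dy in(-.008,-.004,0): print("w5",dy,"bottom ctr",proj(c,s+dy*uy+[0,0,-.048]),"tip",proj(c,s+dy*uy+[0,0,.055]),"neck",proj(c,s+dy*uy+[0,0,.012]))
a=cv2.imread("pics/w4.png")[130:220,215:315];b=cv2.imread("pics/w5.png")[195:345,190:330]
a=cv2.resize(a,(360,324),interpolation=2);b=cv2.resize(b,(420,450),interpolation=2)
o=np.zeros((450,780,3),np.uint8);o[:324,:360]=a;o[:,360:]=b;cv2.imwrite("pics/d.png",o)
E
```

```text
w4 -0.004 bottom top [263.2389 154.1583] shoulder far top [264.3499 165.1946] tip [265.4394 198.2712] neck60 [264.2844 183.8963]
w4 0 bottom top [263.2723 150.5728] shoulder far top [264.3933 161.05  ] tip [265.4939 193.651 ] neck60 [264.3275 179.8265]
w4 0.004 bottom top [263.3061 146.964 ] shoulder far top [264.4369 156.8738] tip [265.549  188.9903] neck60 [264.3708 175.7257]
w5 -0.008 bottom ctr [256.7263 233.9271] tip [256.8735 352.2624] neck [256.7904 285.45  ]
w5 -0.004 bottom ctr [256.7358 228.364 ] tip [256.8922 343.3265] neck [256.8038 278.2932]
w5 0 bottom ctr [256.7454 222.7397] tip [256.9113 334.2114] neck [256.8173 271.0296]
```

View pics/d.png

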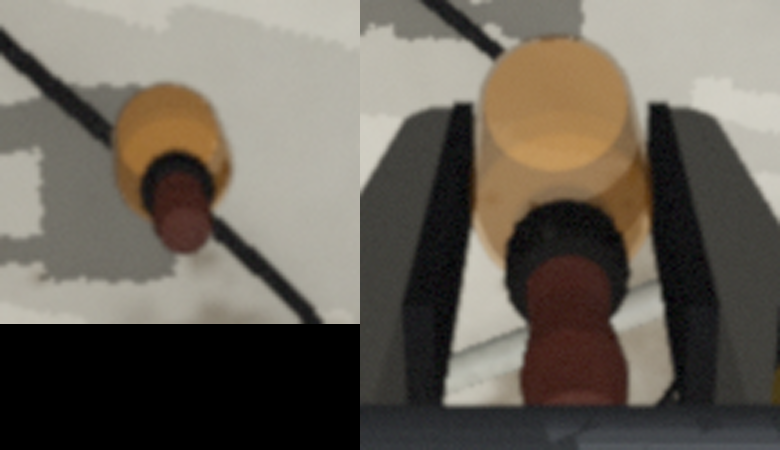

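```bash
python3 -m jog '[[[0.175,0.8,0,0],[0.16,0.78,0,0],[0,0,0,0],[0,0,-1,0],[0,0,-1,0],[0,0,-0.7,0],[0,0,0,0],[0,0,0,0]]]' && python3 - <<'E'
from box import *
s=observe()["position"];c=calibration("wrist");im=camera("wrist")[:,:,::-1];cv2.imwrite("pics/w6.png",im)
uy=np.array([.216,.976,0]);ux=np.array([.976,-.216,0]);C=np.array([.5898,.0021,.003]);t=C.copy();t[2]=s[2]
print("TCP in box",(s-t)@ux,(s-t)@uy,s[2])
E
```

```text
t: 11.25
position: [0.5859, -0.0209, 0.1005]
ee_rot: [[0.215, 0.977, -0.0], [0.977, -0.215, -0.0], [-0.0, -0.0, -1.0]]
contact_force: [0.4, 1.3, -0.3]
width: 0.352
grasp_force: 30.0
TCP in box 0.001137510604651602 -0.023345012214379124 0.10045825219653559
```

View pics/w6.png

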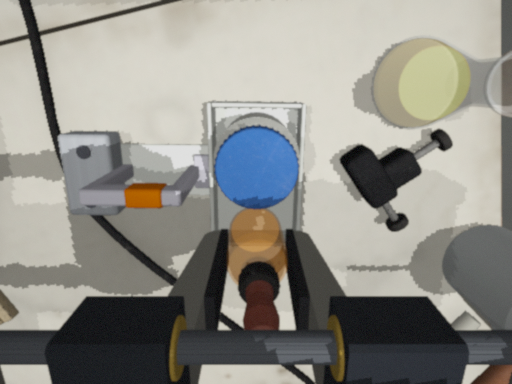

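The bottle's base is at (256,229), centred in the box columns (209–303) and clear of the jar. Lowering.

```bash
python3 -m jog '[[[0,0,-0.4,0],[0,0,-0.4,0],[0,0,-0.3,0],[0,0,-0.05,0],[0,0,0,0],[0,0,0,0]]]' && python3 -m jog '[[[0,0,-0.08,0],[0,0,0,0],[0,0,0,0]]]'
```

```text
t: 11.9
position: [0.5861, -0.02, 0.0544]
ee_rot: [[0.214, 0.977, 0.001], [0.977, -0.214, -0.0], [-0.0, 0.001, -1.0]]
contact_force: [0.2, -0.2, -0.6]
width: 0.345
grasp_force: 30.0
t: 12.2
position: [0.5858, -0.02, 0.051]
ee_rot: [[0.214, 0.977, 0.0], [0.977, -0.214, -0.0], [-0.0, 0.0, -1.0]]
contact_force: [-0.3, 1.0, -0.4]
width: 0.35
grasp_force: 30.0
```

```bash
python3 -m jog '[[[0,0,0,0],[0,0,0,0],[0,0,0,0],[0,0,0,0],[0,0,0.3,0],[0,0,0.7,0],[0,0,1,0],[0,0,1,0]]]' 0 && python3 -m jog '[[[0,0,1,0],[-0.4,0.25,0,-1],[-0.4,0.25,0,-1],[-0.4,0.25,0,-1],[-0.27,0.15,0,-1],[0,0,0,-1],[0,0,0,-1],[0,0,0,-1]]]' -1 && python3 -m jog '[[[0,0,0,-1],[0,0,0,-1],[0,0,0,-1],[0,0,0,-1],[0,0,0,-1],[0,0,0,-1],[0,0,0,-1],[0,0,0,-1]]]' && python3 -m jog '[[[0,0,0,-1],[0,0,0,-1],[0,0,0,-1],[0,0,0,0],[0,0,0,0]]]' && python3 - <<'E'
from h import *
s=observe();print(s["position"],np.degrees(np.arctan2(s["ee_rot"][1,1],s["ee_rot"][0,1])),s["joint_pos"])
c=calibration("wrist");im=camera("wrist")[:,:,::-1];cv2.imwrite("pics/w7.png",im);np.save("w7.npy",np.array([c],dtype=object),allow_pickle=True)
for ce,st in blobs(im.copy(),(3,130,90),(22,255,255),30): print(ce,st,ray(c,ce,.074))
E
```

```text
t: 13.0
position: [0.5853, -0.0198, 0.1727]
ee_rot: [[0.214, 0.977, -0.0], [0.977, -0.214, 0.0], [0.0, -0.0, -1.0]]
contact_force: [0.3, 0.1, 0.6]
width: 0.498
grasp_force: 0.0
t: 13.8
position: [0.5269, 0.0161, 0.2119]
ee_rot: [[0.738, 0.675, 0.001], [0.675, -0.738, -0.0], [0.001, 0.001, -1.0]]
contact_force: [0.1, 0.6, 0.0]
width: 0.998
grasp_force: 0.0
t: 14.6
position: [0.527, 0.016, 0.2119]
ee_rot: [[0.999, 0.042, 0.001], [0.042, -0.999, -0.0], [0.001, 0.0, -1.0]]
contact_force: [0.0, -0.3, -1.0]
width: 1.003
grasp_force: 0.0
t: 15.1
position: [0.527, 0.0161, 0.2115]
ee_rot: [[0.977, -0.212, 0.001], [-0.212, -0.977, -0.0], [0.001, -0.0, -1.0]]
contact_force: [-0.3, -0.9, 1.3]
width: 1.001
grasp_force: 0.0
[0.527  0.0161 0.2115] -102.24667964824239 [-0.199   0.05    1.7546  0.      1.3362  1.5855]
[278.2853 109.853 ] [268  95  28  31 347] [ 0.5882 -0.0167  0.074 ]
[255.722  184.7297] [250 174  13  22 259] [0.5274 0.0162 0.074 ]
[ 44.381  351.8299] [ 38 321  18  60 294] [0.392  0.2795 0.074 ]
[468.0508 351.939 ] [458 321  18  60 295] [ 0.2949 -0.1682  0.074 ]
```

View pics/w7.png

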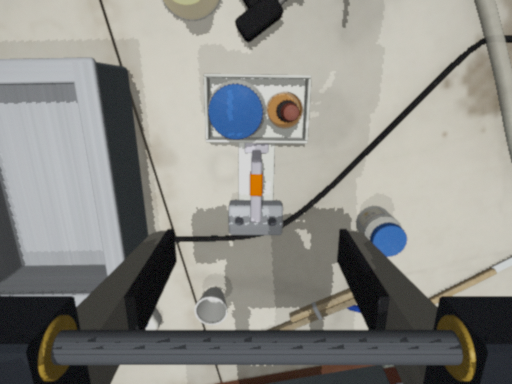

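Jar (235,110) and bottle (285,110) stand side by side in the box. The sleeve at (256,185) maps to (0.5274,0.0162), right under the TCP, so I descend onto it.

```bash
python3 -m jog '[[[0,0,0,0],[0,0,0,0],[0,0,-1,0],[0,0,-1,0],[0,0,-1,0],[0,0,-0.69,0],[0,0,0,0],[0,0,0,0]]]' 0 && python3 -m jog '[[[0,0,0,0],[0,0,0,0],[0,0,0,0],[0,0,0,0],[0,0,0,0],[0,0,0,0],[0,0,0,0],[0,0,0,0]]]' 1 && python3 -m jog '[[[0,0,0.1,0],[0,0,0.1,0],[0,0,0.1,0],[0,0,0,0],[0,0,0,0]]]' && python3 - <<'E'
from h import *
s=observe();print(s["wrist_torque"])
E
```

```text
t: 15.95
position: [0.5271, 0.016, 0.0637]
ee_rot: [[0.977, -0.214, -0.0], [-0.214, -0.977, 0.0], [-0.0, -0.0, -1.0]]
contact_force: [-0.1, -0.9, 0.6]
width: 0.502
grasp_force: 0.0
t: 16.75
position: [0.5273, 0.0163, 0.0637]
ee_rot: [[0.977, -0.214, 0.001], [-0.214, -0.977, 0.0], [0.001, -0.001, -1.0]]
contact_force: [0.1, 2.8, 5.4]
width: 0.126
grasp_force: 30.0
t: 17.25
position: [0.5266, 0.016, 0.075]
ee_rot: [[0.977, -0.214, -0.0], [-0.214, -0.977, -0.0], [-0.0, 0.0, -1.0]]
contact_force: [-0.7, 0.8, -7.0]
width: 0.126
grasp_force: 30.0
[ 0.0469  0.0259 -0.0288]
```

```bash
python3 -m jog '[[[0,0,0.2,0],[0,0,0.4,0],[0,0,0.5,0],[0,0,0.5,0],[0,0,0.5,0],[0,0,0.5,0],[0,0,0.4,0],[0,0,0.2,0]]]' && python3 -m jog '[[[0,0,0.05,0],[0,0,0,0],[0,0,0,0],[0,0,0,0]]]' && python3 - <<'E'
from h import *
s=observe();print(s["position"],s["wrist_torque"])
c=calibration("wrist");im=camera("wrist")[:,:,::-1];cv2.imwrite("pics/w8.png",im)
cv2.imwrite("pics/s8.png",camera("scene")[:,:,::-1])
P=s["position"];ux=s["ee_rot"][:,0];uy=-s["ee_rot"][:,1]
for dz in(0,): 
  for x,y in((.0335,.052),(.0335,-.052),(.0975,.052),(.0975,-.052)): print("rim",x,y,proj(c,P+x*ux+y*uy+[0,0,-.036]))
th=.05
for sg in(-1,1):
  u=ux*np.cos(th)+np.array([0,0,sg*th]);w=np.array([0,0,1])-ux*sg*th
  print("tilt",sg*th,[proj(c,P+x*u+y*uy-.036*w) for x,y in((.0335,0),(.0975,0))])
a=cv2.resize(im[:,100:420],(533,640))[:600,:400];cv2.imwrite("pics/j8.png",np.hstack([cv2.resize(im[40:240,130:380],(500,400)),cv2.resize(cv2.imread("pics/s8.png")[100:300,200:350],(300,400))]))
E
```

```text
t: 18.05
position: [0.5277, 0.0159, 0.2054]
ee_rot: [[0.977, -0.214, 0.003], [-0.214, -0.977, -0.001], [0.003, 0.0, -1.0]]
contact_force: [0.2, -0.4, -5.5]
width: 0.126
grasp_force: 30.0
t: 18.45
position: [0.5262, 0.0162, 0.2041]
ee_rot: [[0.977, -0.214, -0.002], [-0.214, -0.977, 0.0], [-0.002, 0.0, -1.0]]
contact_force: [-0.7, 0.4, -7.4]
width: 0.123
grasp_force: 30.0
[0.5262 0.0162 0.2041] [ 0.0567  0.0131 -0.0164]
rim 0.0335 0.052 [167.6962 178.3357]
rim 0.0335 -0.052 [343.7547 178.3943]
rim 0.0975 0.052 [158.1511  62.3425]
rim 0.0975 -0.052 [353.2163  62.4025]
tilt -0.05 [array([255.731 , 180.6089]), array([255.7036,  66.7502])]
tilt 0.05 [array([255.7165, 176.2102]), array([255.6587,  58.2346])]
```

View pics/j8.png

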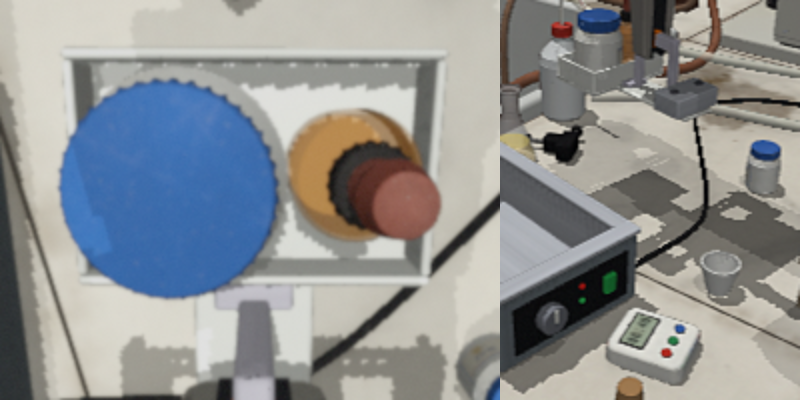

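The carrier hangs nearly level (far rim at row 64 against 62 predicted, so a tilt of about 0.02 rad), with jar and bottle upright. Carrying it to the bath.

```bash
python3 -m jog '[[[0.02,0.15,0,0],[0.03,0.3,0,0],[0.05,0.45,0,0.1],[0.06,0.5,0,0.1],[0.06,0.5,0,0.06],[0.06,0.5,0,0],[0.06,0.5,0,0],[0.06,0.5,0,0]]]' && python3 -m jog '[[[0.06,0.5,0,0],[0.05,0.5,0,0],[0.03,0.4,0,0],[0,0.2,0,0],[0,0.14,0,0],[0,0,0,0],[0,0,0,0],[0,0,0,0]]]' && python3 - <<'E'
from h import *
s=observe();print(s["position"],np.degrees(np.arctan2(s["ee_rot"][1,1],s["ee_rot"][0,1])))
c=calibration("wrist");im=camera("wrist")[:,:,::-1];cv2.imwrite("pics/w9.png",im);np.save("w9.npy",np.array([c],dtype=object),allow_pickle=True)
t=camera("top")[:,:,::-1];cv2.imwrite("pics/t9.png",t)
h=cv2.resize(t[120:250,140:260],(432,468));cv2.imwrite("pics/j9.png",np.hstack([cv2.resize(im,(368,468))[:, :],h]))
E
```

```text
t: 19.35
position: [0.5427, 0.154, 0.2051]
ee_rot: [[0.982, -0.191, -0.0], [-0.191, -0.982, 0.0], [-0.0, -0.0, -1.0]]
contact_force: [0.2, -1.0, -5.9]
width: 0.127
grasp_force: 30.0
t: 20.15
position: [0.5486, 0.221, 0.2052]
ee_rot: [[0.981, -0.193, -0.0], [-0.193, -0.981, -0.0], [0.0, 0.0, -1.0]]
contact_force: [-0.1, 0.3, -6.1]
width: 0.126
grasp_force: 30.0
[0.5486 0.221  0.2052] -101.11960946595767
```

View pics/j9.png

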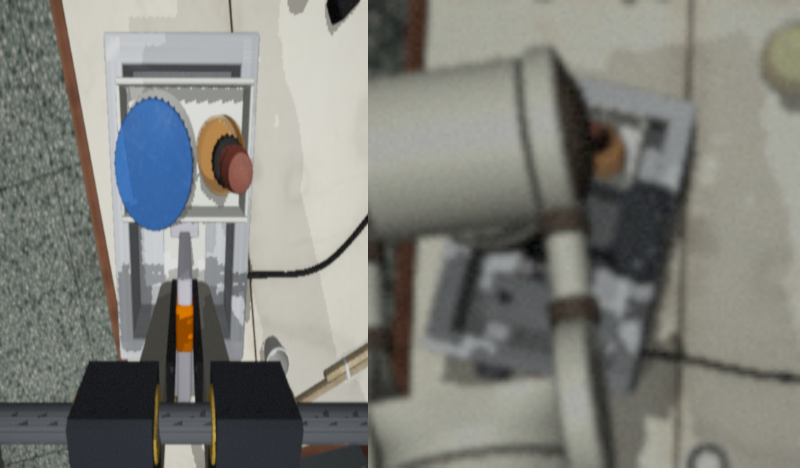

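The wrist picture shows the carrier over the bath. The bath's outer corners are at about (146,27), (359,27), (338,293) and (167,291) in full-size pixels.

```bash
python3 - <<'E'
from h import *
c=np.load("w9.npy",allow_pickle=True)[0]
Q=np.array([ray(c,p,.085) for p in((146,27),(359,27),(338,293),(167,291))]);print(Q[:,:2],np.linalg.norm(np.roll(Q,-1,0)-Q,axis=1),"ctr",Q.mean(0))
d=Q[:2].mean(0)-Q[2:].mean(0);print("yaw",np.degrees(np.arctan2(d[1],d[0])))
s=observe();C=s["position"]+.0125*s["ee_rot"][:,0];print("carrier ctr",C,"underside",C[2]-.064,s["dq"])
E
```

```text
[[0.69   0.2769]
 [0.6594 0.1206]
 [0.4329 0.1638]
 [0.4665 0.3235]] [0.1593 0.2305 0.1632 0.2283] ctr [0.5622 0.2212 0.085 ]
yaw -11.279317590074813
carrier ctr [0.5609 0.2187 0.2053] underside 0.14126079914382908 [0.003  0.0006 0.0008 0.0004 0.0005 0.0014]
```

```bash
python3 -m jog '[[[0,0.03,0,0],[0,0,0,0],[0,0,0,0],[0,0,0,0],[0,0,0,0],[0,0,0,0],[0,0,0,0],[0,0,0,0]]]' && python3 -c "from bench import *; print(sign_off())"
```

```text
t: 21.05
position: [0.5485, 0.2229, 0.2052]
ee_rot: [[0.981, -0.192, 0.0], [-0.192, -0.981, 0.0], [0.0, -0.0, -1.0]]
contact_force: [-0.2, 0.7, -5.1]
width: 0.125
grasp_force: 30.0
the job is handed in; nothing more can be done
None
```

I handed the job in at about 21 s with the arm holding the loaded carrier by its sleeve, nearly level (about 0.02 rad tilt), about 56 mm above the bath's rim and within about 3 mm of its centre; the sign-off returned no verdict, so a pass isn't confirmed.

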